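Make sure the crokinole disc box is caught shut

ROBOT

A 6-joint arm with a two-finger parallel gripper is mounted at the origin on the work surface. World frame = base frame: x ahead of the robot, y to its left, z up, the work surface at z = 0. Lengths are in m, angles in degrees, forces in N, time in s.
With the tool pointing down it reaches from about 0.25 to 0.775 m from the base axis. Payload 4 kg.
Tool frame: the origin (TCP) lies at the very end of the fingers, on their centre line; the grasp point (between the pads) lies 19 mm behind it (r.pinch_z is the distance from the TCP to the grasp point, in m); z points along the fingers, y is the direction in which the jaws open and shut (so a half turn about z gives the same grasp; the last joint's range is limited). The gripper opens to 94 mm and grips with 3 to 60 N. Pads are 16 mm wide; open, the fingers measure 119 mm over their backs; the gripper's body (75 mm by 177 mm) begins 78 mm behind the grasp point.
Start: joints at [63.077, 4.996, 78.535, -0, 96.463, -5.907], TCP at [0.197, 0.513, 0.206] pointing down, gripper open.
Joint ranges: [-177.83, 177.83], [-43.37, 116.18], [15.69, 146.23], [-61.86, 241.86], [9.47, 152.12], [-147.06, 147.06]. Speed limits (degrees/s): [159.86, 159.86, 180, 180, 180, 180].

INTERFACE

Orientations are given as [roll, pitch, yaw] about the fixed x, y, z axes, in that order (R = Rz(yaw) Ry(pitch) Rx(roll)).
In Python, from plant import r gives the robot as it stands.
- The arm moves only by the tool servo_tool, never from a script. Its argument "commands" is one flat list of numbers, 5 for each row, row after row: the shift along the world's x, y, z in mm, then the turn about the world's z in degrees, then the closure, from 0 (fully open) to 1 (shut). A call has 1 to 12 rows; each row is the pose to reach, as a shift and turn from the pose commanded when the call began; what a row does not reach only later rows make up. A row lasts 1/8 s, in which the tool goes at most 62.5 mm and 10.7 degrees, less where a joint would pass 70% of its speed; a pose out of reach is approached as far as the arm can. A call with a gripper value outside its range is refused whole. The fingers move at their own pace and stop on an object; the grip force is fixed at half the most. Time passes only in rows, so rows that repeat a pose let the fingers close. It gives the time, the measured TCP pose, the force and the opening at its end, in the units of the state.
- r.state(): the state, without advancing time (a new reading comes with each control period).
- r.read_camera(name): name is "scene" or "top" or "wrist"; returns a dict with "img" (480x640x3 uint8, red, green, blue), "fx", "fy", "cx", "cy" (pixels), "pose" (4x4, takes a point from camera to world coordinates). Camera axes: x right, y down, z forward; pixel columns grow to the right and rows downward; lengths in m; the calibration is good to about 2 mm. A picture is of the moment at which its call begins. There is no depth.
- r.finish_job(): hands the job in, once; it reports no verdict.
Trained networks look in a picture, given as the dict that the camera call returned (one of the last four; its "shot" number tells which), for a name from the list of things; names that differ only in an ending like _2 or _b are one class to them, and where a whole thing is asked for, a point or a joint stands for the part that bears it (a point fixed in the world has none). Each returns a list of dicts, best first, with "conf" (0 to 1); they miss things now and then, are a little off and sometimes report something else, mostly with a low value. They report only what shows in the picture. A call takes as long as a camera call.
- r.search_frame(picture, name): "bbox" ([centre column, centre row, width, height] in pixels, round what is visible of it).
- r.outline_of(picture, name): "mask" (480x640 bool, what is visible of it) and "bbox" ([centre column, centre row, width, height] in pixels, round what is visible of it).
The state is a dict: "time_s": time; "joint_positions": joint angles; "joint_velocities": joint speeds; "tau": joint torques, N m; "eef_pos": TCP position; "orientation": TCP orientation; "force": force on the tool from outside, world axes, zero at the start; "wrist_torque": the same for the moment, N m; "finger_gap": finger opening in m.
Only numpy, scipy, OpenCV 4.12 (cv2) and the standard library are available. Lean on these libraries where they do the work, as an engineer would, in place of code of your own. Each camera call takes 0.05 s, during which the arm holds its last target.

TASK

Check that the lid of the maple disc box is really caught: take its knob and tug it up for a moment, about as hard as you would lift a half-litre bottle. If the lid gives, press it fully home until the catch takes and tug again, and leave it only once a tug has held, the lid shut and caught. Do not swing the lid wide open, and do not disturb the cup and the two discs beside the box.

Things in the scene. Friction and masses are not known exactly. Their poses are not given: they have to be found in the camera images.
- disc_box: Maple box screwed to the counter (it cannot move), 164 (x) x 196 (y) x 58 mm high, walls 9 mm. Origin: centre of its underside, on the counter. Its -x side is the front, under the knob; the lid's hinge runs along the top of its back (+x) wall; z is up. As the lid lifts, the knob swings on a 138 mm arc about the hinge and tips with it, so a tightly pinched knob lifted straight feels a few N stiffer.
- disc_lid: Hinged maple lid, 174 (x) x 214 (y) x 9 mm, with a 14 mm skirt over the front and sides that hides the gap, 0.2 to 0.35 kg (2 N felt at the knob). Origin: middle of the hinge line, 59 mm above the counter; y along the hinge, x backwards, z the lid's normal. The hinge is free; the lid's own weight does not close the catch. It starts down, caught or only resting on the catch.
- lid_knob (a point): Centre of the head of the turned aluminium knob, on the lid's centre line 138 mm in front of the hinge. Head: upright cylinder 26 mm across, 18 mm high, its middle (this point) 22 mm above the lid's top face (90 mm above the counter when flat), on a 15 mm wide neck; top 31 mm above the lid. Pinch it from above, any side. On an uncaught lid it sits 4 to 10 mm higher than on a caught one.
- lid_strike (a point): Centre of the rounded steel strike bar (3 mm thick, 14 mm long) that hangs 12.5 mm under the lid's lower face, 138.5 mm in front of the hinge, hidden in the box. Uncaught it rests on the catch's nose and the lid lifts freely. Caught it is under the nose: the lid lies flat on the rim and the knob lifts only through 0.5 to 3.5 mm of play before the catch stops it.
- catch: Spring catch hidden inside the front wall, its height differing a little each time. Origin: middle of its nose tip, z up. Caught, lid_strike is 2.5 to 6 mm below this point; uncaught, above it. It snaps home at 8 to 13 N of push down on the knob, then the rim stops the lid hard. It holds 20 N or more of pull at the knob; more opens it. Tug with 5 to 15 N for half a second.
- cup: Clear plastic tumbler, 72 mm across the rim, 95 mm high, standing loose near the box. Origin: centre of its underside. Leave it alone.
- disc_a: Dark wooden crokinole disc, 32 mm across, 10 mm thick, lying flat near the box. Origin: centre of its underside. Leave it alone.
- disc_b: Lighter wooden crokinole disc, 32 mm across, 10 mm thick, lying flat near the box. Origin: centre of its underside. Leave it alone.

How it is judged:
By the outcome, as a careful person would: the job done as asked, in the order asked, and still so for the second after the job is handed in, with the robot touching nothing.
It also fails if it takes over 67 s, if anything falls off the work surface, if the arm or the gripper's body presses on something with over 40 N, if the wrist force passes 120 N, or if a joint passes its speed limit or range.

## Working session

There is one attempt and no reset: what is moved stays moved. The work goes in short steps, Python scripts to look and compute and a tool call to move; the robot and the scene stay as the last step left them, time stands still between calls to the robot, and variables do not carry over. Pictures are saved under pics/ and viewed, and the job is handed in when it is done.

Besides the shell and the picture viewer there is one more tool, called as a command line: name --argument value ..., lists and objects as JSON in quotes. servo_tool: Moves the arm, as the interface text tells. Its arguments: {"type":"object","properties":{"commands":{"type":"array","items":{"type":"number"}}},"required":["commands"]}

```bash
mkdir -p pics; cat > h.py <<'E'
from plant import r
import cv2,numpy as np
def shot(n,f):
    c=r.read_camera(n); cv2.imwrite('pics/'+f,cv2.cvtColor(c['img'],cv2.COLOR_RGB2BGR)); return c
def ray(c,u,v):
    P=np.array(c['pose']); d=P[:3,:3]@np.array([(u-c['cx'])/c['fx'],(v-c['cy'])/c['fy'],1]); return P[:3,3],d
def atz(c,u,v,z):
    o,d=ray(c,u,v); return o+d*(z-o[2])/d[2]
def tri(rays):
    A=np.zeros((3,3));b=np.zeros(3)
    for o,d in rays:
        d=d/np.linalg.norm(d);M=np.eye(3)-np.outer(d,d);A+=M;b+=M@o
    return np.linalg.solve(A,b)
E
python3 - <<'E'
from h import *
print(r.state())
for n in ['scene','top']:
    c=shot(n,n+'1.png'); print(n,np.round(c['pose'],3).tolist(),c['fx'])
    for t in ['lid_knob','disc_lid','disc_box','cup','disc_a']:
        for d in r.search_frame(c,t)[:3]: print(t,np.round(d['bbox'],1),round(d['conf'],2))
E
```

```text
{'time_s': 0.0, 'joint_positions': array([ 6.30791769e+01,  5.03903329e+00,  7.86222568e+01, -2.46777073e-03,
        9.64621423e+01, -5.90904928e+00]), 'joint_velocities': array([-0.06991393, -0.00993491, -0.05733572,  0.00873696, -0.0299671 ,
       -0.00166249]), 'tau': array([ 8.99517363e-04, -3.40181923e+01, -3.02426434e+01,  7.18828314e-02,
        3.28494119e-02, -1.91992799e-04]), 'eef_pos': array([0.19699984, 0.51293662, 0.20432692]), 'orientation': array([-1.79876971e+02, -1.02676529e-02,  1.58987940e+02]), 'force': array([-0.12496419,  0.34605917,  1.12398038]), 'wrist_torque': array([ 0.00521513,  0.04033573, -0.03152632]), 'finger_gap': 0.0941554220666528}
scene [[-0.414, 0.7, -0.582, 1.211], [0.91, 0.308, -0.278, 0.371], [-0.016, -0.644, -0.765, 0.868], [0.0, 0.0, 0.0, 1.0]] 476.46202880315315
lid_knob [297.1 224.4 119.3  85.2] 0.66
disc_lid [300.2 223.3 115.7  91.4] 0.92
disc_box [298.5 231.7 119.2 100.7] 0.6
cup [232.2 189.2  33.6  47.5] 0.94
disc_a [360.9 278.5  11.6  15.3] 0.74
disc_a [265.  185.   15.3  10.4] 0.5
top [[0.019, -0.992, 0.121, 0.499], [-1.0, -0.018, 0.011, 0.063], [-0.009, -0.122, -0.993, 0.813], [0.0, 0.0, 0.0, 1.0]] 456.49177526975683
lid_knob [350.4 262.8 157.9 147.7] 0.58
disc_lid [351.9 262.8 155.4 143.6] 0.77
disc_box [350.9 261.2 158.8 147.9] 0.78
disc_box [444.3 341.7  15.4  21.4] 0.71
cup [476.6 286.6  62.9  47.5] 0.73
disc_a [255.2 228.8  15.5  18.7] 0.63
disc_a [443.6 340.4  20.1  19.5] 0.6
```

```bash
python3 - <<'E'
import cv2
a=cv2.imread('pics/scene1.png')[130:320,180:420];b=cv2.imread('pics/top1.png')[160:380,230:530]
cv2.imwrite('pics/s1c.png',cv2.resize(a,None,fx=3,fy=3,interpolation=2));cv2.imwrite('pics/t1c.png',cv2.resize(b,None,fx=2.6,fy=2.6,interpolation=2))
E
```

```text
(no output)
```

View pics/s1c.png

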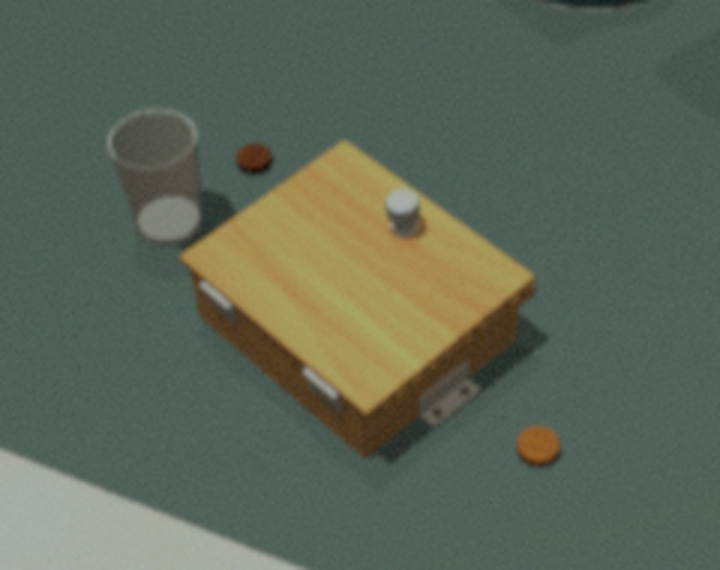

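View pics/t1c.png

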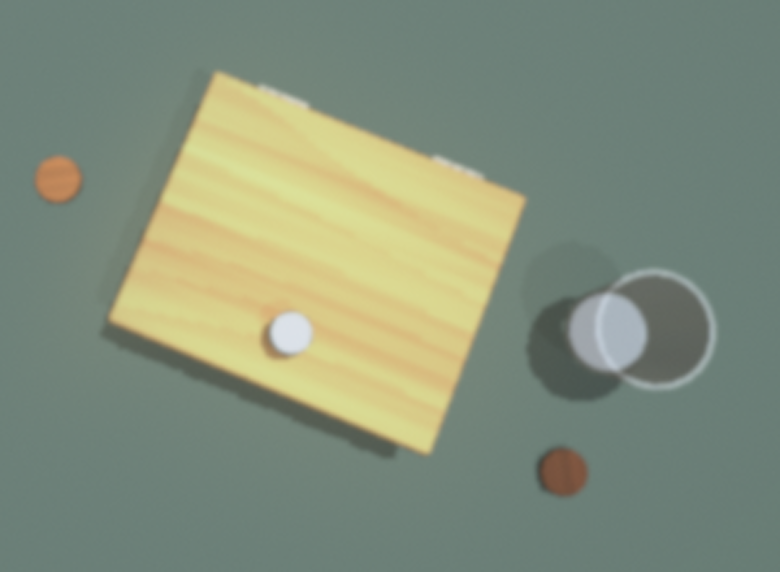

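```bash
python3 - <<'E'
from h import *
s=r.read_camera('scene');t=r.read_camera('top')
p=tri([ray(s,314.3,196.3),ray(t,341.9,288.1)]);print('knob top tri',p, 'scene@.099',atz(s,314.3,196.3,.099),'top@.099',atz(t,341.9,288.1,.099),atz(t,341.9,288.1,.105))
C=[atz(t,u/2.6+230,v/2.6+160,.068) for u,v in [(217,71),(526,198),(430,454),(109,320)]]
print(np.round(C,3))
for a,b in [(0,1),(3,2),(0,3),(1,2)]:
    d=C[b]-C[a];print(np.degrees(np.arctan2(d[1],d[0])),np.linalg.norm(d))
for u,v in [(58,179),(563,472)]:print(atz(t,u/2.6+230,v/2.6+160,.01))
print(atz(t,656/2.6+230,329/2.6+160,.095))
print(r.state()['eef_pos'],r.state()['orientation'])
E
```

```text
knob top tri [0.51095162 0.02713032 0.10263658] scene@.099 [0.50721223 0.02665298 0.099     ] top@.099 [0.51149147 0.0258168  0.099     ] [0.51138538 0.02613092 0.105     ]
[[ 0.678  0.074  0.068]
 [ 0.6   -0.123  0.068]
 [ 0.44  -0.062  0.068]
 [ 0.518  0.138  0.068]]
-111.77962010057504 0.21198739260655422
-111.37355420487573 0.21522066186496674
158.08898900166022 0.17291968280876563
159.16678557248358 0.1714173161495288
[0.61495638 0.18181523 0.01      ]
[ 0.42498661 -0.15997894  0.01      ]
[ 0.518171   -0.19341171  0.095     ]
[0.19727361 0.5134478  0.2055414 ] [1.79990368e+02 1.83601944e-03 1.58983988e+02]
```

servo_tool --commands '[60,-95,0,0,0,120,-190,0,0,0,180,-285,0,0,0,240,-380,0,0,0,290,-450,0,0,0,314,-487,0,0,0,314,-487,-20,-0.6,0,314,-487,-30,-0.6,0,314,-487,-40,-0.6,0,314,-487,-40,-0.6,0]'

```text
time_s: 1.95
eef_pos: [0.5117, 0.0238, 0.164]
orientation: [-179.9, -0.1, 158.2]
force: [-0.4, 0.9, -0.3]
finger_gap: 0.0939
```

```bash
python3 - <<'E'
from h import *
c=shot('wrist','w1.png'); t=shot('top','t2.png'); s=shot('scene','s2.png')
print(np.round(c['pose'],3).tolist(),c['fx']);st=r.state();print(st['time_s'],st['eef_pos'],st['orientation'],st['force'])
for d in r.search_frame(c,'lid_knob'):print(d)
E
```

```text
[[0.372, 0.904, 0.209, 0.451], [0.928, -0.362, -0.086, 0.047], [-0.002, 0.226, -0.974, 0.343], [0.0, 0.0, 0.0, 1.0]] 339.9034610800592
2.1 [0.51100181 0.02662881 0.16523948] [ 1.79970036e+02 -9.04278866e-02  1.58325662e+02] [-0.00108113 -0.0396802  -0.33582647]
{'bbox': [316.6, 286.6, 266.5, 191.2], 'conf': 0.57}
```

View pics/w1.png

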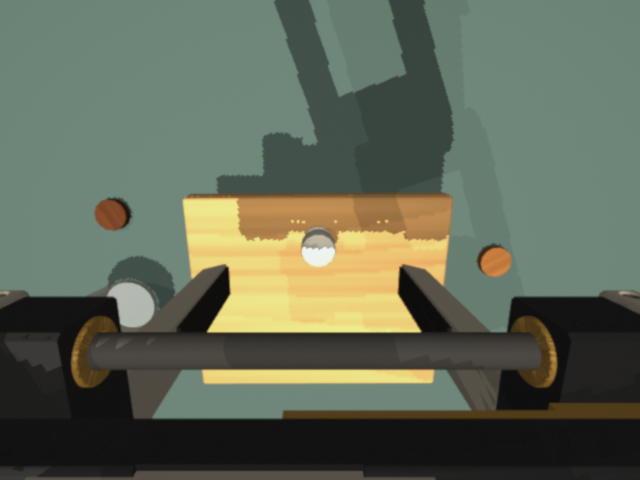

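```bash
python3 - <<'E'
from h import *
c=r.read_camera('wrist')
for z in (.099,.105):print(atz(c,318,249,z))
im=c['img'][210:280,280:360];cv2.imwrite('pics/w1c.png',cv2.resize(im[:,:,::-1],None,fx=8,fy=8))
E
```

```text
[0.51159302 0.02891301 0.099     ]
[0.51008107 0.02942548 0.105     ]
```

View pics/w1c.png

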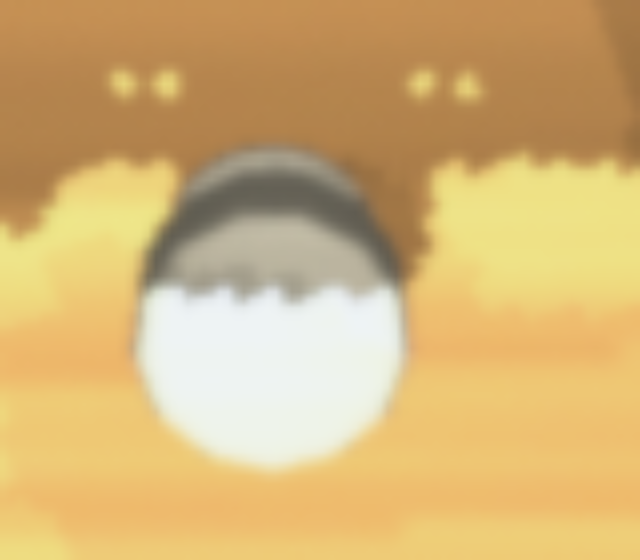

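servo_tool --commands '[1,0,-30,0,0,1,0,-55,0,0,1,0,-75,0,0,1,0,-84,0,0,1,0,-84,0,0,1,0,-84,0,0]'

```text
time_s: 2.95
eef_pos: [0.513, 0.0269, 0.0829]
orientation: [179.9, 0.1, 158.4]
force: [0.1, -0.3, -0.0]
finger_gap: 0.0941
```

```bash
python3 - <<'E'
from h import *
s=shot('scene','s3.png');st=r.state();print(st['time_s'],st['eef_pos'],st['force'])
cv2.imwrite('pics/s3c.png',cv2.resize(s['img'][130:270,230:400][:,:,::-1],None,fx=4,fy=4))
E
```

```text
3.0 [0.51303179 0.02669542 0.08287044] [-0.04313763 -0.17982419  0.86768083]
```

View pics/s3c.png

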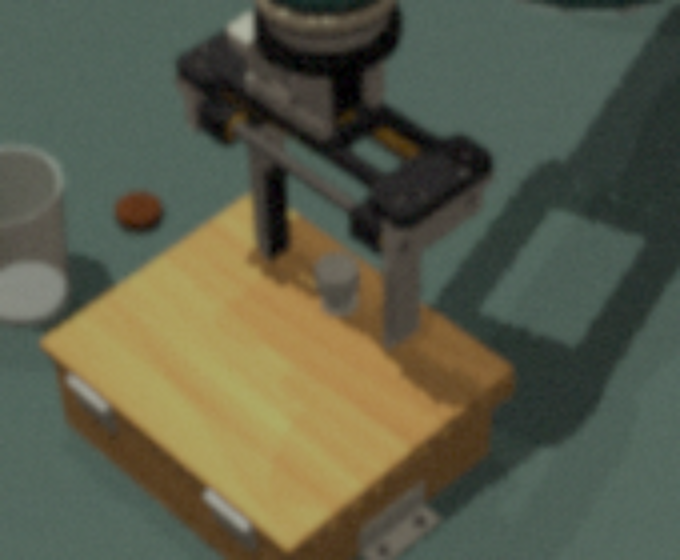

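Fingers straddle the knob (crop ~335,285), clear of lid. Close the fingers; first with the height held.

servo_tool --commands '[0,0,0,0,1,0,0,0,0,1,0,0,0,0,1,0,0,0,0,1,0,0,0,0,1,0,0,0,0,1,0,0,0,0,1,0,0,0,0,1]'

```text
time_s: 4.0
eef_pos: [0.5124, 0.0268, 0.0815]
orientation: [179.9, -0.0, 158.4]
force: [0.4, 1.0, 0.1]
finger_gap: 0.0251
```

servo_tool --commands '[0,0,1,0,1,0,0,2,0,1,0,0,2,0,1]'

```text
time_s: 4.38
eef_pos: [0.5129, 0.0266, 0.0835]
orientation: [179.9, 0.1, 158.4]
force: [4.6, 0.6, -2.7]
finger_gap: 0.0252
```

servo_tool --commands '[0,0,1,0,1,0,0,2,0,1,0,0,2,0,1]'

```text
time_s: 4.75
eef_pos: [0.5135, 0.0263, 0.0855]
orientation: [179.9, 0.1, 158.4]
force: [6.6, 1.2, -6.0]
finger_gap: 0.0257
```

servo_tool --commands '[0,0,1,0,1,0,0,1,0,1,0,0,1,0,1]'

```text
time_s: 5.12
eef_pos: [0.5136, 0.0263, 0.0865]
orientation: [179.9, 0.2, 158.4]
force: [6.2, 0.8, -5.6]
finger_gap: 0.0254
```

```bash
python3 - <<'E'
from h import *
s=shot('scene','s4.png');st=r.state();print(st['time_s'],st['eef_pos'],st['force'],st['wrist_torque'])
cv2.imwrite('pics/s4c.png',cv2.resize(s['img'][130:270,230:400][:,:,::-1],None,fx=4,fy=4))
E
```

```text
5.175 [0.51363511 0.02625324 0.08647729] [ 6.68262349  1.35136625 -4.63789786] [ 0.19810197 -0.9662129  -0.02329572]
```

View pics/s4c.png

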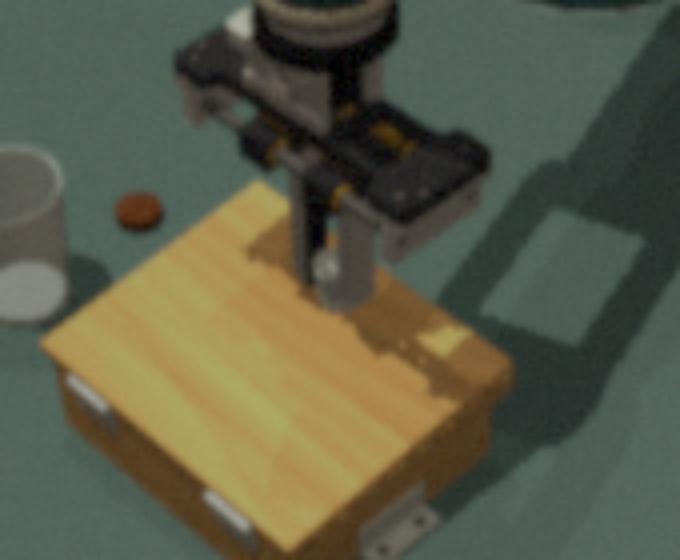

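servo_tool --commands '[0,0,1,0,1,0,0,2,0,1,0,0,2,0,1]'

```text
time_s: 5.55
eef_pos: [0.514, 0.0261, 0.0886]
orientation: [179.9, 0.2, 158.4]
force: [7.5, 0.8, -4.5]
finger_gap: 0.0257
```

```bash
python3 - <<'E'
from h import *
s=shot('scene','s5.png');st=r.state();print(st['time_s'],st['eef_pos'],st['force'],st['wrist_torque'])
a=cv2.imread('pics/s1.png') if 0 else cv2.imread('pics/scene1.png')
b=s['img'][:,:,::-1]
x=np.hstack([i[160:250,235:300] for i in(a,b)]);y=np.hstack([i[190:255,310:375] for i in(a,b)])
cv2.imwrite('pics/cmp.png',cv2.resize(np.vstack([x,y]),None,fx=4.0,fy=3.8,interpolation=2))
E
```

```text
5.6 [0.51401492 0.02610007 0.08855319] [ 7.38590688  1.81119797 -5.22604604] [ 0.17132393 -1.18483516  0.01467248]
```

View pics/cmp.png

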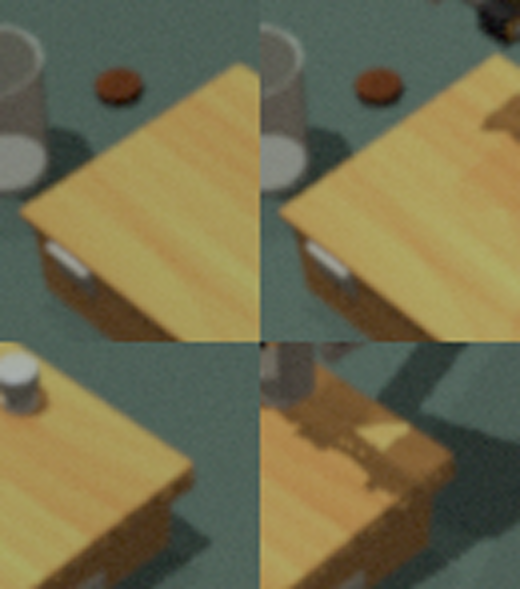

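servo_tool --commands '[0,0,-3,0,1,0,0,-5,0,1,0,0,-7,0,1,0,0,-8,0,1,0,0,-8,0,1]'

```text
time_s: 6.22
eef_pos: [0.512, 0.0269, 0.0813]
orientation: [180.0, -0.0, 158.4]
force: [-1.3, 4.6, 3.8]
finger_gap: 0.0255
```

servo_tool --commands '[0,0,-1,0,1,0,0,-1,0,1]'

```text
time_s: 6.48
eef_pos: [0.512, 0.0269, 0.081]
orientation: [180.0, -0.0, 158.4]
force: [-3.0, 2.9, 7.8]
finger_gap: 0.025
```

servo_tool --commands '[0,0,-1,0,1,0,0,-1,0,1]'

```text
time_s: 6.72
eef_pos: [0.512, 0.0269, 0.0808]
orientation: [180.0, -0.0, 158.4]
force: [-4.2, 3.9, 10.8]
finger_gap: 0.0254
```

servo_tool --commands '[0,0,-1,0,1,0,0,-1,0,1]'

```text
time_s: 6.98
eef_pos: [0.5119, 0.027, 0.0804]
orientation: [179.9, 0.0, 158.4]
force: [-6.0, 4.1, 13.6]
finger_gap: 0.0251
```

servo_tool --commands '[0,0,-1,0,1,0,0,-1,0,1]'

```text
time_s: 7.22
eef_pos: [0.5113, 0.0272, 0.0772]
orientation: [180.0, -0.1, 158.4]
force: [-1.9, 4.9, -2.7]
finger_gap: 0.0253
```

servo_tool --commands '[0,0,-1,0,1,0,0,-1,0,1]'

```text
time_s: 7.48
eef_pos: [0.5107, 0.0274, 0.0746]
orientation: [180.0, -0.2, 158.4]
force: [-1.8, 5.0, 1.8]
finger_gap: 0.0251
```

servo_tool --commands '[0,0,-1,0,1,0,0,-2,0,1,0,0,-2,0,1]'

```text
time_s: 7.85
eef_pos: [0.5106, 0.0275, 0.0737]
orientation: [180.0, -0.2, 158.4]
force: [-4.3, 5.6, 5.8]
finger_gap: 0.0253
```

servo_tool --commands '[0,0,-1,0,1,0,0,-2,0,1,0,0,-2,0,1]'

```text
time_s: 8.22
eef_pos: [0.5106, 0.0275, 0.0736]
orientation: [180.0, -0.2, 158.4]
force: [-7.6, 4.8, 13.2]
finger_gap: 0.0253
```

servo_tool --commands '[0,0,-1,0,1,0,0,-1,0,1,0,0,2,0,1,0,0,4,0,1,0,0,5,0,1,0,0,5,0,1]'

```text
time_s: 8.98
eef_pos: [0.511, 0.0273, 0.0755]
orientation: [180.0, -0.2, 158.4]
force: [-0.6, 4.6, -0.7]
finger_gap: 0.0254
```

servo_tool --commands '[0,0,1,0,1,0,0,2,0,1,0,0,2,0,1]'

```text
time_s: 9.35
eef_pos: [0.511, 0.0272, 0.0759]
orientation: [180.0, -0.2, 158.4]
force: [2.1, 5.5, -7.8]
finger_gap: 0.0252
```

servo_tool --commands '[0,0,1,0,1,0,0,1,0,1]'

```text
time_s: 9.6
eef_pos: [0.511, 0.0272, 0.0761]
orientation: [180.0, -0.2, 158.4]
force: [3.6, 5.2, -9.8]
finger_gap: 0.0251
```

servo_tool --commands '[0,0,0,0,1,0,0,0,0,1,0,0,0,0,1,0,0,0,0,1,0,0,0,0,1,0,0,0,0,1]'

```text
time_s: 10.35
eef_pos: [0.511, 0.0272, 0.076]
orientation: [180.0, -0.2, 158.4]
force: [3.4, 4.2, -10.3]
finger_gap: 0.0254
```

Held ~10 N for over 0.75 s with no give. Now relax, lower to the rim, release and withdraw.

servo_tool --commands '[0,0,-2,0,1,0,0,-4,0,1,0,0,-5,0,1,0,0,-5,0,1,0,0,-5,0,0.6,0,0,-5,0,0.4,0,0,-5,0,0,0,0,-5,0,0,0,0,-5,0,0,0,0,-5,0,0]'

```text
time_s: 11.6
eef_pos: [0.5123, 0.0264, 0.0746]
orientation: [-180.0, 0.0, 158.4]
force: [-0.3, -0.1, 1.2]
finger_gap: 0.0821
```

servo_tool --commands '[0,0,10,0,0,0,0,35,0,0,0,0,70,0,0,0,0,110,0,0,-60,20,150,0,0,-120,40,170,0,0,-120,40,170,0,0,-120,40,170,0,0]'

```text
time_s: 12.6
eef_pos: [0.3924, 0.0666, 0.2456]
orientation: [179.9, 0.2, 158.4]
force: [0.2, -0.0, -0.6]
finger_gap: 0.0937
```

```bash
python3 - <<'E'
from h import *
s=shot('scene','s6.png');t=shot('top','t6.png');st=r.state();print(st['time_s'],st['eef_pos'],st['force'])
a=cv2.imread('pics/scene1.png');b=s['img'][:,:,::-1]
cv2.imwrite('pics/cmp2.png',cv2.resize(np.hstack([i[150:300,210:375] for i in(a,b)]),None,fx=2.4,fy=2.4,interpolation=2))
a=cv2.imread('pics/top1.png');b=t['img'][:,:,::-1]
cv2.imwrite('pics/cmp3.png',np.hstack([i[160:380,230:530] for i in(a,b)]))
for n in ['cup','disc_a']:
    print(n,[np.round(d['bbox'],1).tolist() for d in r.search_frame(s,n)[:2]])
E
```

```text
12.7 [0.39278684 0.06615339 0.24376714] [ 0.62614066 -0.18851594  0.6508513 ]
cup [[233.3, 190.6, 34.3, 48.9]]
disc_a [[300.8, 226.2, 120.6, 90.7], [360.9, 276.6, 13.5, 12.9]]
```

View pics/cmp2.png

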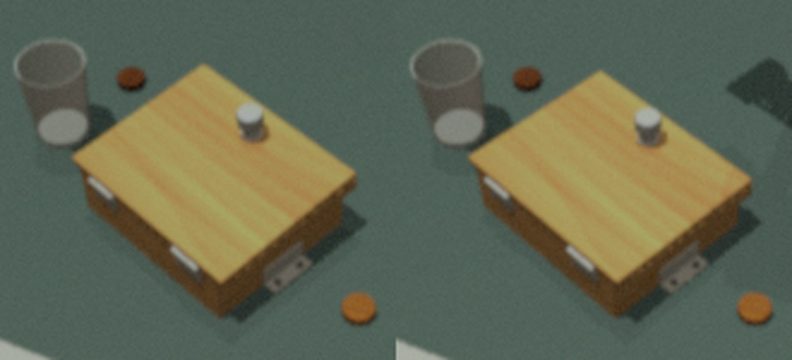

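View pics/cmp3.png

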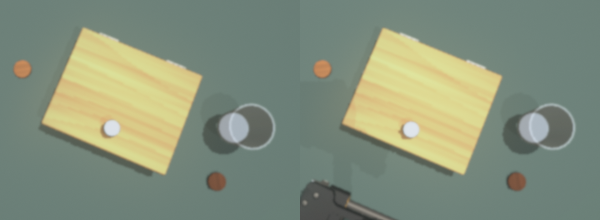

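The lid now sits visibly lower at the front: its front corner has dropped from crop row 65 to 71. The cup and both discs have not moved.

```bash
python3 -c "
from plant import r
print(r.finish_job())"
```

```text
the job is handed in; nothing more can be done
None
```

The lid was not caught at first. I pressed it home until the catch took, and it then held a second tug. The job is handed in at about 12.7 s of the 67 s allowed.

- **First tug:** the lid gave. The knob rose 7 mm with only about 5 N of pull, and the scene image showed the front corner lifting.
- **Pressing home:** the push reached at least 13.6 N, by my last reading before the catch snapped. The lid then stopped hard on the rim, about 7.7 mm below where it had rested. I pressed on to at least 13 N.
- **Second tug:** I pulled with about 10 N for 0.75 s. The lid held, after about 2 mm of play.
- **Release and last look:** I lowered the knob, let go and moved clear. The final pictures show the lid shut and lower at the front than at the start, with the cup and both discs where they were.

One reading disagreed: in the last picture the network's best match for a disc was the lid itself. I judged the discs by eye against the first pictures instead.

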